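# Lock the swivel fixture with its pin

### The job

Turn the swivel fixture's hand lever until it stands upright, so that the hidden cross-hole in the shaft lines up with the hole in the top of the housing. Then take the round-headed lock pin from the wooden rack and push it down through the housing and shaft until it is fully home, and let go of it with the lever still upright.

Things in the scene. Friction and masses are not known exactly. Their poses are not given: they have to be found in the camera images.
- bore (a point): Centre of the mouth of the 20 mm round hole (chamfered) in the 80 x 80 mm steel top of the fixture's fixed blue housing, 104 mm above the bench. Axes: z up, x along the level shaft away from the lever, y left of x. Shaft: 44 mm thick, axis 42 mm below this point, free space below it; its 18 mm cross-hole lies straight under this point. Lever at x = -110 mm, faceplate (radius 46) at x = 58 mm.
- lever (a joint): Angle of shaft and lever in rad: 0 = lever upright; the cross-hole is parallel to the lever, so vertical only then. Positive leans towards +y of bore; range -1.35 to 1.35, starts between 0.8 and 1.2. No stop or detent at upright; friction (0.25 N m, about 3 N at the knob) holds it wherever it is left.
- lever_knob (a point): Centre of the black ball knob, 30 mm diameter, on the end of the lever (12 mm steel rod): 90 mm from the shaft's axis, in the plane x = -110 mm of bore. With the lever upright it is 48 mm higher than bore. Its axes turn with the lever: z along the lever, x along the shaft.
- lock_pin: Round-headed steel pin, upright in a wooden rack (48 mm high, row of three 14 mm holes 55 mm apart, 40 deep) with two other pins (short with square head; thin with cross-bar). Origin at its tip, z up, x along the row at the start; grip across it. Nose tapers over 10 mm, shank 12 mm wide to z = 74, collar 26 wide to 80 (rests on the housing when home), head 30 wide from 90 to 116. 0.17 kg.
There are look-alikes about, which are no part of the job. What is shaped like the part that bears bore but yellow is not meant.

How it is judged:
On the way, in this order (a step that is already met when the one before it is completed fails the run):
1. the lever is turned upright, within 11 degrees, while the lock pin is still away from the hole (value of joint lever between -0.2 and 0.2 rad and horizontal distance between lock_pin and bore above 0.05 m), for 0.2 s.
2. the lock pin is through the housing and the shaft (z of lock_pin in the frame of bore below -0.064 m and horizontal distance between lock_pin and bore below 0.015 m), for 0.2 s.
At the end, for the whole second after the job is handed in: The lock pin stands in the fixture's hole, upright within 11 degrees, its tip at least 64 mm below the mouth (collar within 10 mm of the housing's top) and within 15 mm of the hole's axis, so right through the shaft; the lever is upright within 15 degrees; the pin is released and at rest (all of step 2 and angle between lock_pin's own z axis and vertical below 0.2 rad and value of joint lever between -0.26 and 0.26 rad and linear speed of lock_pin below 0.03 m/s and contact force between lock_pin and the fingers below 0.1 N); the robot touches nothing.
It also fails if it takes over 51 s, if anything falls off the work surface, if the arm or the gripper's body presses on something with over 40 N, if the wrist force passes 120 N, or if a joint passes its speed limit or range.

### The arm

A 7-joint arm with a two-finger parallel gripper is mounted at the origin on the work surface. World frame = base frame: x ahead of the robot, y to its left, z up, the work surface at z = 0. Lengths are in m, angles in rad, forces in N, time in s.
With the tool pointing down it reaches from about 0.35 to 0.9 m from the base axis. Payload 8.1 kg.
Tool frame: the origin (TCP) lies between the finger pads; the fingertips stand 25 mm ahead of it and the grasp point (between the pads) lies 6 mm ahead of it; z points along the fingers, y is the direction in which the jaws open and shut (so a half turn about z gives the same grasp; the last joint's range is limited). The gripper opens to 92 mm and grips with 3 to 60 N. Pads are 19 mm wide; open, the fingers measure 130 mm over their backs; the gripper's body (75 mm by 190 mm) begins 47 mm behind the grasp point.
Start: joints at [-0.103, 0.434, 0.025, 1.573, -0.012, 1.134, -0.075], TCP at [0.625, -0, 0.252] pointing down, gripper open.
Joint ranges: [-2.62, 2.62], [-0.44, 2.09], [-1.27, 1.32], [0.08, 2.57], [-1.32, 4.46], [0.12, 2], [-2.74, 2.74]. Speed limits (rad/s): [2.22, 2.22, 3.01, 3.01, 3.14, 3.14, 3.14].

### API

Orientations are given as a rotation vector (axis times angle).
In Python, from cell import * gives the robot as it stands.
- The arm moves only by the shell command python3 -m jog 'ROWS' [FORCE]. ROWS is JSON, one flat list of numbers, 5 for each row, row after row: the finger opening in mm, from 0 to 91.8, then the shift along the tool's x, y, z in units of 40 mm (1.0 is 40 mm), then the turn about the tool's z in units of 6 degrees (1.0 is 6 degrees). A call has 1 to 20 rows; each row shifts and turns the pose as measured when the row begins, along the tool's axes as they then stand; what a row does not reach is not made up. A row lasts 1/12 s, in which the tool goes at most 41.7 mm and 7.16 degrees, less where a joint would pass 70% of its speed; a pose out of reach is approached as far as the arm can. A call is refused whole if a number of a shift passes 1 or a number of a turn 1, either way. A call with a gripper value outside its range is refused whole. The fingers move at their own pace and stop on an object; FORCE is the grip in N (left out, the last holds). Time passes only in rows, so rows that do not move let the fingers close. It gives the time, the measured TCP pose, the force and the opening at its end, in the units of the state.
- observe(): the state, without advancing time (a new reading comes with each control period).
- get_image(name): name is "scene" or "side" or "wrist"; returns the picture (420x560x3 uint8, red, green, blue); there is no depth.
- camera_params(name): a dict with "intrinsics" (3x3 intrinsics, pixels), "xyz" and "orientation" of the camera in the world. Camera axes: x right, y down, z forward; pixel columns grow to the right and rows downward; lengths in m; the calibration is good to about 2 mm. The wrist camera is an equidistant fisheye: a pixel r from the principal point sees the ray r / f radians off the axis. A picture is of the moment at which its call begins: read the wrist's pose just before it. camera_params takes no time and is no camera call; for the wrist camera it gives the pose at the moment of the call.
- sign_off(): hands the job in, once; it reports no verdict.
The state is a dict: "clock": time; "joints": joint angles; "dq": joint speeds; "joint_efforts": joint torques, N m; "position": TCP position; "ee_rot": TCP orientation; "force": force on the tool from outside, world axes, zero at the start; "ft_torque": the same for the moment, N m; "width": opening from 0.0 (shut) to 1.0 (fully open).
Only numpy, scipy, OpenCV 4.12 (cv2) and the standard library are available. Lean on these libraries where they do the work, as an engineer would, in place of code of your own. Each camera call takes 0.05 s, during which the arm holds its last target. There are 200 camera calls.

## Working session

There is one attempt and no reset: what is moved stays moved. The work goes in short steps, Python scripts to look and compute and a shell command to move; the robot and the scene stay as the last step left them, time stands still between calls to the robot, and variables do not carry over. Pictures are saved under pics/ and viewed, about 8 in all and at most 12, crops included, and the job is handed in when it is done.

```bash
mkdir -p pics; ls
python3 - <<'E'
from cell import *
import cv2,numpy as np
for n in("scene","side"):
    im=get_image(n); cv2.imwrite(f"pics/{n}0.png",im[:,:,::-1]); p=camera_params(n); print(n,p)
print(observe())
E
```

```text
pics
scene {'intrinsics': array([[399.64086827,   0.        , 280.99541452],
       [  0.        , 399.64086827, 207.50483069],
       [  0.        ,   0.        ,   1.        ]]), 'xyz': array([0.731754  , 0.4934898 , 0.74332916]), 'orientation': array([-0.69180044, -2.68151718,  1.07465509])}
side {'intrinsics': array([[421.76429898,   0.        , 281.87831661],
       [  0.        , 421.76429898, 209.89517237],
       [  0.        ,   0.        ,   1.        ]]), 'xyz': array([ 0.24049998, -0.74151729,  0.68650218]), 'orientation': array([-2.20070322,  0.28702751, -0.16192408])}
{'clock': 0.1, 'joints': array([-0.10259992,  0.43516272,  0.02495627,  1.5739891 , -0.01162379,
        1.13401731, -0.07506562]), 'dq': array([ 6.09759086e-04, -3.56455376e-04,  1.25250054e-03, -1.50261130e-03,
        2.92176480e-04, -6.11819883e-05, -1.59350633e-03]), 'joint_efforts': array([ 2.76666542e-03, -6.69124532e+01,  9.87763703e-01, -3.15145969e+01,
       -6.05509384e-02,  3.73947364e-02,  1.19628339e-04]), 'position': array([ 6.24576670e-01, -3.23930960e-05,  2.51023955e-01]), 'ee_rot': array([-2.22081048e+00, -2.22074542e+00,  1.69827276e-03]), 'force': array([-0.25607163, -0.15449199, -0.04203128]), 'ft_torque': array([0.02519432, 0.03983238, 0.01718115]), 'width': 1.0015038518330288}
```

View pics/scene0.png

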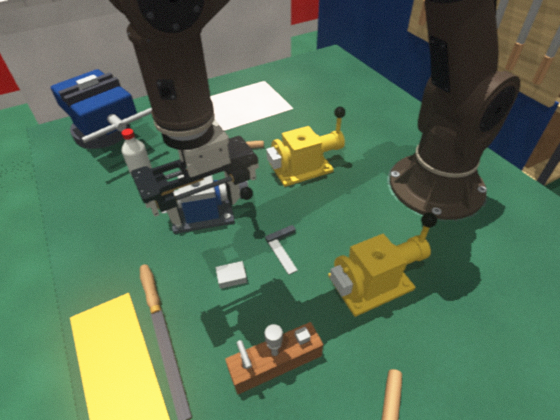

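View pics/side0.png

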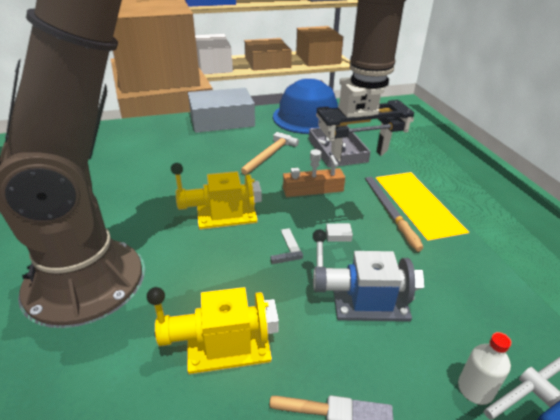

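Scene: the blue fixture is partly hidden by the gripper, with its housing at about (200,205) and knob at (246,193). The two yellow look-alikes are at (303,155) and (378,265). The rack is at (275,355), with a round head at (274,335), a cross-bar pin at (243,352) and a square head at (303,336). Side: blue housing top at (377,265), knob (320,236), yellow ones at (228,195) and (225,320), round-headed pin at about (315,158).

I choose the blue housing and the round-headed middle pin. Next I'll measure them and check with close crops.

```bash
cat > h.py <<'E'
from cell import *
import cv2,numpy as np
from scipy.spatial.transform import Rotation as R
def ray(n,uv,p=None):
    p=p or camera_params(n); K=p["intrinsics"]
    d=np.array([(uv[0]-K[0,2])/K[0,0],(uv[1]-K[1,2])/K[1,1],1.])
    if n=="wrist":
        r=np.hypot(*d[:2]); d=np.array([*(d[:2]/max(r,1e-9)*np.sin(r)),np.cos(r)])
    return np.array(p["xyz"]),R.from_rotvec(p["orientation"]).apply(d/np.linalg.norm(d))
def onz(n,uv,z,p=None):
    o,d=ray(n,uv,p); return o+d*(z-o[2])/d[2]
def tri(a,b):
    (o1,d1),(o2,d2)=a,b
    s=np.linalg.lstsq(np.c_[d1,-d2],o2-o1,rcond=None)[0]
    p,q=o1+s[0]*d1,o2+s[1]*d2; return (p+q)/2,np.linalg.norm(p-q)
def proj(n,P,p=None):
    p=p or camera_params(n); c=R.from_rotvec(p["orientation"]).inv().apply(np.array(P)-p["xyz"]); K=p["intrinsics"]
    if n=="wrist":
        t=np.arctan2(np.hypot(*c[:2]),c[2]); c=np.array([*(c[:2]/np.hypot(*c[:2])*t),1])
    else: c=c/c[2]
    return (K@c)[:2]
def crop(im,x,y,w,h,k,name):
    cv2.imwrite(name,cv2.resize(im[y:y+h,x:x+w,::-1],None,fx=k,fy=k,interpolation=cv2.INTER_CUBIC))
E
python3 - <<'E'
from h import *
np.set_printoptions(precision=4,suppress=True)
print("bore",onz("side",(378,266),.104)); print("knob",tri(ray("side",(320,236)),ray("scene",(246,193))))
print("pinhead",tri(ray("side",(315,157)),ray("scene",(274,335))), onz("scene",(274,330),.124))
s=cv2.imread("pics/side0.png")[:,:,::-1];c=cv2.imread("pics/scene0.png")[:,:,::-1]
a=cv2.resize(s[220:330,300:440],None,fx=4,fy=4,interpolation=2)
b=cv2.resize(c[310:400,210:340],None,fx=3,fy=3,interpolation=2)
cv2.imwrite("pics/cropA.png",a[:,:,::-1])
im=get_image("wrist");p=camera_params("wrist");print(p);cv2.imwrite("pics/w0.png",im[:,:,::-1])
o=np.zeros((540,800,3),np.uint8);o[:440,:400]=a[:,80:480];o[:270,400:790]=b;cv2.imwrite("pics/cropAB.png",o[:,:,::-1])
E
```

```text
bore [ 0.5869 -0.2181  0.104 ]
knob (array([ 0.5013, -0.1138,  0.1133]), np.float64(0.002212846274874108))
pinhead (array([0.6029, 0.2135, 0.107 ]), np.float64(0.001096987034263534)) [0.6017 0.2135 0.124 ]
{'intrinsics': array([[325.1923,   0.    , 282.4834],
       [  0.    , 325.1923, 208.2856],
       [  0.    ,   0.    ,   1.    ]]), 'xyz': array([0.6244, 0.0809, 0.3845]), 'orientation': array([ 2.8374, -0.0024, -0.0028])}
```

View pics/cropA.png

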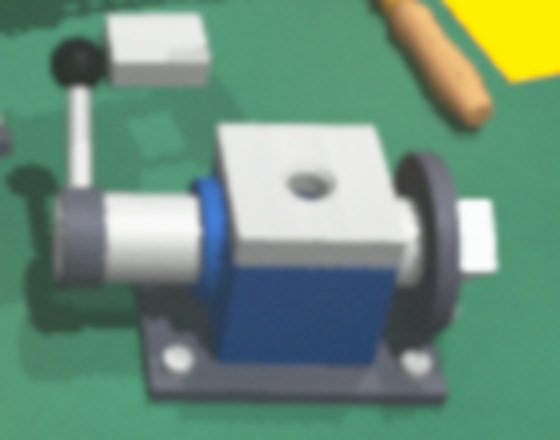

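View pics/w0.png

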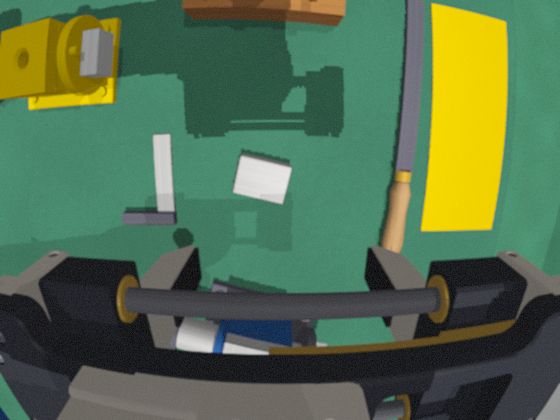

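The crop confirms the blue housing, with the hole at side (378,266.5) and knob at (319.5,235.7). The wrist view shows the gripper standing over the fixture, with the rack at the top (265,10). Knob height and radius agree with the drawing: cosθ≈0.57, so θ≈0.97. Next I'll check yaw against the top-plate corners and the rack row direction.

Run:
```python
from h import *
np.set_printoptions(precision=4,suppress=True)
C=[onz("side",(300+u/4,220+v/4),.104)[:2] for u,v in((218,125),(375,125),(408,241),(232,241))]
print(C,"centre",np.mean(C,0))
for a,b in((0,1),(3,2)): d=C[b]-C[a]; print(np.linalg.norm(d),np.degrees(np.arctan2(d[1],d[0])))
b=onz("side",(378,266.5),.104);print(b)
k,e=tri(ray("side",(319.5,235.7)),ray("scene",(246,193)));print(k,e)
for y in(-12,-15,-17): 
    print(y,R.from_euler('z',-y,degrees=True).apply(k-b))
# rack: brown mask, top
im=get_image("scene");hsv=cv2.cvtColor(im,cv2.COLOR_RGB2HSV)
r=[onz("scene",q,z)[:2] for q,z in (((242,340),.11),((304,331),.08))]; d=r[1]-r[0];print(r,np.degrees(np.arctan2(d[1],d[0])))
crop(im,210,310,130,90,5,"pics/rack.png")
```

```text
[array([ 0.559 , -0.1669]), array([ 0.637 , -0.1869]), array([ 0.6143, -0.2645]), array([ 0.5334, -0.2436])] centre [ 0.5859 -0.2155]
0.08059316720515003 -14.406187237591897
0.08356058925229748 -14.512458205944908
[ 0.5863 -0.2193  0.104 ]
[ 0.5009 -0.1132  0.1137] 0.0011302823022878872
-12 [-0.1056  0.0861  0.0097]
-15 [-0.1099  0.0804  0.0097]
-17 [-0.1127  0.0766  0.0097]
[array([0.6537, 0.197 ]), array([0.547, 0.221])] 167.3439849816825
```

View pics/rack.png

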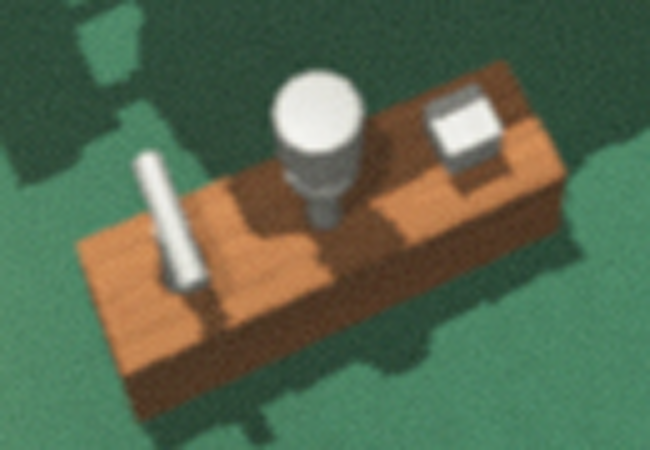

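The crop shows the round-headed pin's top disc at (273.6,332.2), the cross-bar pin to its left and the square one to its right, so the choice stands. Now I'll rotate to the shaft yaw and move over the knob.

```bash
python3 -m jog '[60,0,0,0,0.85, 60,0,0,0,0.85, 60,0,0,0,0.8, 60,-0.7,-0.45,0,0, 60,-0.7,-0.45,0,0, 60,-0.7,-0.45,0,0, 60,-0.7,-0.45,0,0, 60,-0.7,-0.45,0,0, 60,0,0,0,0]' 20
python3 - <<'E'
from h import *
np.set_printoptions(precision=4,suppress=True)
s=observe();print(s["position"],s["clock"],"xaxes",R.from_rotvec(s["ee_rot"]).as_matrix()[:, :2].T)
C=[onz("scene",(210+u/5,310+v/5),.048)[:2] for u,v in((78,243),(125,375),(565,182),(503,62))]
C=np.array(C);print(C,C.mean(0)); d=(C[2]+C[3]-C[0]-C[1]);print(np.degrees(np.arctan2(d[1],d[0])),np.linalg.norm(d)/2)
print("head",onz("scene",(273.6,332.2),.124))
a=get_image("scene");w=get_image("wrist");o=np.zeros((420,800,3),np.uint8);o[:,:280]=a[60:270,130:270].repeat(2,0).repeat(2,1);o[:390,280:]=cv2.resize(w,(520,390))
cv2.imwrite("pics/v1.png",o[:,:,::-1])
E
```

```text
clock: 0.95
position: [0.4948, -0.1121, 0.2478]
ee_rot: [-2.497, -1.899, 0.006]
force: [-1.0, -0.9, -0.6]
width: 0.655
[ 0.4948 -0.1121  0.2478] 0.95 xaxes [[ 0.267   0.9637 -0.0003]
 [ 0.9637 -0.267  -0.0056]]
[[0.686  0.1853]
 [0.6899 0.2349]
 [0.5234 0.2498]
 [0.5184 0.1991]] [0.6044 0.2173]
175.09518628803656 0.16771210103552972
head [0.6041 0.2166 0.124 ]
```

View pics/v1.png

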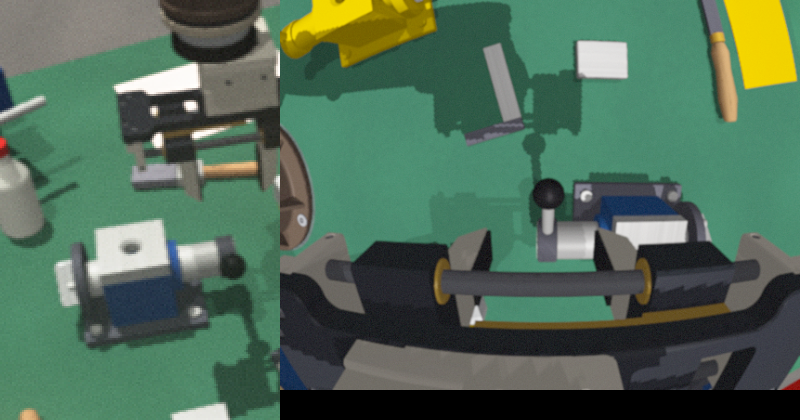

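Scene: bore now visible at (195.5,183.5), knob at (246,192.5). Wrist: knob at about (288.6,209), roughly centred between the jaws along the shaft. I'll triangulate with these.

Run:
```python
from h import *
np.set_printoptions(precision=4,suppress=True)
a=get_image("scene");g=cv2.cvtColor(a,cv2.COLOR_RGB2GRAY)
def blob(im,x0,y0,x1,y1,t):
    m=(cv2.cvtColor(im,cv2.COLOR_RGB2GRAY)[y0:y1,x0:x1]<t).astype(np.uint8);n,l,st,c=cv2.connectedComponentsWithStats(m)
    i=1+np.argmax(st[1:,4]);return c[i]+[x0,y0],st[i]
hs=blob(a,185,175,206,192,120);print(hs)
print("sc",onz("scene",hs[0],.102)); si=get_image("side");h2=blob(si,368,258,388,274,120);print(h2,onz("side",h2[0],.102))
print("bore tri",tri(ray("side",h2[0]),ray("scene",hs[0])))
w=get_image("wrist");p=camera_params("wrist");kw=blob(w,260,180,320,232,60);print("kw",kw,onz("wrist",kw[0],.1137,p))
for n,im,q in(("side",si,(300,222,340,250)),("scene",a,(232,180,260,206))): 
    b=blob(im,*q,60);print(n,b); 
    globals()[n]=ray(n,b[0])
print(tri(side,scene),tri(side,ray("wrist",kw[0],p)))
```

```text
(array([195.087 , 183.8696]), array([ 7,  7,  7,  5, 23], dtype=int32))
sc [ 0.5876 -0.211   0.102 ]
(array([378.4444, 267.2222]), array([8, 8, 5, 3, 9], dtype=int32)) [ 0.5874 -0.2196  0.102 ]
bore tri (array([ 0.5881, -0.216 ,  0.0983]), np.float64(0.0030743592497128516))
kw (array([285.4046, 215.1434]), array([   6,   16,   42,   36, 1053], dtype=int32)) [ 0.4997 -0.1149  0.1137]
side (array([319.2626, 235.7879]), array([14,  9, 12, 11, 99], dtype=int32))
scene (array([245.685 , 193.0394]), array([  8,   7,  13,  13, 127], dtype=int32))
(array([ 0.501 , -0.1134,  0.1135]), np.float64(6.401709428189984e-05)) (array([ 0.5001, -0.1147,  0.1148]), np.float64(0.0005895422004566369))
```

The knob measures (0.5005,-0.114,0.114), consistent across three cameras. The bore is about (0.587,-0.216) with yaw about -15°, and the knob comes out at bore x=-0.110 as it should. Next: descend around the knob and close.

```bash
python3 -m jog '[60,0,0.15,0.6,0, 60,0,0,0.7,0, 60,0,0,0.7,0, 60,0,0,0.7,0, 60,0,0,0.45,0, 60,0,0,0,0]'; python3 -m jog '[25,0,0,0,0, 25,0,0,0,0, 25,0,0,0,0, 25,0,0,0,0, 25,0,0,0,0, 25,0,0,0,0]' 20
```

```text
clock: 1.7
position: [0.5153, -0.0998, 0.1182]
ee_rot: [-2.481, -1.927, -0.013]
force: [-1.1, -0.3, 0.2]
width: 0.656
clock: 2.2
position: [0.5113, -0.0943, 0.1191]
ee_rot: [-2.467, -1.926, -0.002]
force: [-2.3, 1.6, -1.4]
width: 0.29
```

The arm drifted sideways during the descent, so the pads sit about 20 mm off the knob. I'll reopen and remeasure.

```bash
python3 -m jog '[60,0,0,0,0, 60,0,0,0,0, 60,0,0,0,0]' 20;  python3 - <<'E'
from h import *
np.set_printoptions(precision=4,suppress=True)
s=observe();print(s["position"],s["force"],s["width"],s["dq"])
a=get_image("scene");si=get_image("side");s=observe();print(s["position"])
o=np.zeros((400,800,3),np.uint8);o[:,:400]=cv2.resize(a[140:240,190:290],None,fx=4,fy=4);o[:,400:]=cv2.resize(si[190:290,280:380],None,fx=4,fy=4);cv2.imwrite("pics/v2.png",o[:,:,::-1])
E
```

```text
clock: 2.45
position: [0.5126, -0.094, 0.1218]
ee_rot: [-2.469, -1.928, -0.007]
force: [-0.2, -0.7, -0.2]
width: 0.457
[ 0.5126 -0.094   0.1218] [-0.1563 -0.6695 -0.1678] 0.4569461799516895 [-0.0006 -0.0154  0.0012 -0.0128  0.0024  0.001  -0.0002]
[ 0.5126 -0.0941  0.1217]
```

View pics/v2.png

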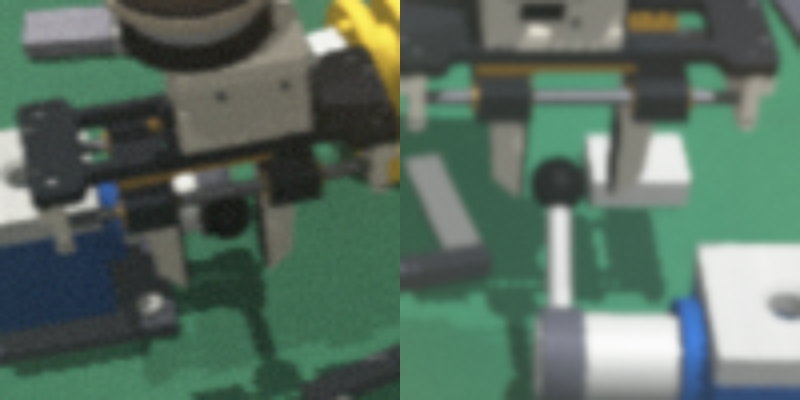

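The knob hasn't moved: scene (246,193.7), side (319.5,235.3). The fingers sit beyond it in +y. Correcting now.

```bash
python3 -m jog '[60,-0.27,-0.08,0.02,0, 60,-0.27,-0.08,0.02,0, 60,0,0,0,0, 60,0,0,0,0]'
```

```text
clock: 2.88
position: [0.5008, -0.1166, 0.1205]
ee_rot: [-2.471, -1.929, -0.009]
force: [0.4, 0.5, 0.1]
width: 0.654
```

```bash
python3 -m jog '[25,0,0,0,0, 25,0,0,0,0, 25,0,0,0,0, 25,0,0,0,0, 25,0,0,0,0, 25,0,0,0,0]' 20
```

```text
clock: 3.38
position: [0.5002, -0.1169, 0.1203]
ee_rot: [-2.471, -1.927, -0.008]
force: [-2.7, -0.3, 1.9]
width: 0.312
```

Gripping the knob (28.6 mm). Now follow the arc in stages.

```bash
python3 -m jog '[25,-0.17,0,-0.21,0, 25,-0.18,0,-0.19,0, 25,-0.21,0,-0.16,0, 25,-0.23,0,-0.15,0, 25,0,0,0,0]' 25
```

```text
clock: 3.8
position: [0.4909, -0.1502, 0.1501]
ee_rot: [-2.468, -1.928, -0.005]
force: [-1.2, -2.7, -1.7]
width: 0.309
```

```bash
python3 -m jog '[25,-0.25,0,-0.1,0, 25,-0.25,0,-0.06,0, 25,-0.25,0,-0.03,0, 25,-0.22,0,-0.01,0, 25,0,0,0,0, 25,0,0,0,0]' 25
python3 - <<'E'
from h import *
np.set_printoptions(precision=4,suppress=True)
a=get_image("scene");si=get_image("side")
o=np.zeros((400,800,3),np.uint8);o[:,:400]=cv2.resize(a[120:220,170:270],None,fx=4,fy=4);o[:,400:]=cv2.resize(si[190:290,280:380],None,fx=4,fy=4);cv2.imwrite("pics/v3.png",o[:,:,::-1])
b=np.array([.587,-.216,.104])
k=b+R.from_euler('z',-15,degrees=True).apply([-.11,0,.048]);print(k,proj("scene",k),proj("side",k))
E
```

```text
clock: 4.3
position: [0.4797, -0.1905, 0.1593]
ee_rot: [-2.466, -1.925, -0.008]
force: [1.1, 3.7, -3.4]
width: 0.313
[ 0.4807 -0.1875  0.152 ] [238.6867 158.5618] [323.5106 246.6281]
```

```bash
python3 -m jog '[70,0,0,0,0, 70,0,0,0,0, 70,0,0,0,0, 70,0,0,0,0, 70,0,0,0,0, 70,0,0,-0.4,0, 70,0,0,-0.6,0, 70,0,0,-0.7,0, 70,0,0,-0.7,0, 70,0,0,0,0]'
python3 - <<'E'
from h import *
np.set_printoptions(precision=4,suppress=True)
a=get_image("scene");si=get_image("side");p=observe()["position"];print(p)
o=np.zeros((400,800,3),np.uint8);o[:,:400]=cv2.resize(a[120:220,170:270],None,fx=4,fy=4);o[:,400:]=cv2.resize(si[190:290,280:380],None,fx=4,fy=4);cv2.imwrite("pics/v4.png",o[:,:,::-1])
def blob(im,x0,y0,x1,y1,t):
    m=(cv2.cvtColor(im,cv2.COLOR_RGB2GRAY)[y0:y1,x0:x1]<t).astype(np.uint8);n,l,st,c=cv2.connectedComponentsWithStats(m)
    i=1+np.argmax(st[1:,4]);return c[i]+[x0,y0],st[i]
c=blob(a,228,148,250,170,60);d=blob(si,312,235,336,258,60);print(c,d,tri(ray("scene",c[0]),ray("side",d[0])))
E
```

```text
clock: 5.23
position: [0.4809, -0.1916, 0.259]
ee_rot: [-2.466, -1.929, -0.005]
force: [1.5, -1.4, -0.3]
width: 0.76
[ 0.4793 -0.1909  0.2551]
(array([239.4091, 159.4545]), array([  6,   6,  12,  12, 110], dtype=int32)) (array([322.6036, 246.8649]), array([  5,   5,  13,  13, 111], dtype=int32)) (array([ 0.4798, -0.1859,  0.1502]), np.float64(0.00018071821316993747))
```

View pics/v4.png

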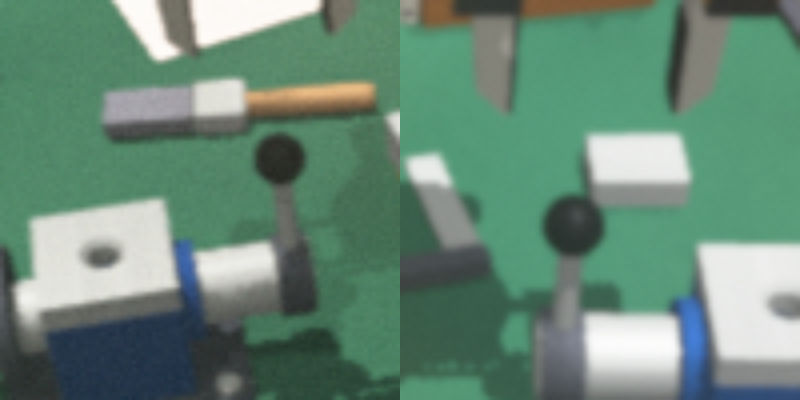

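Lever knob measured at (0.4798,-0.1859,0.1502), so θ≈0.015 rad, upright. In the crop the knob is at scene (239.4,159.5) and the bore at scene (195.3,183.3). Next I'll turn the wrist so the jaws lie across the row (tool y at about -95°) and move over the pin.

```bash
python3 -m jog '[70,0,0,-0.2,0.96, 70,0,0,0,0.96, 70,0,0,0,0.96, 70,0,0,0,0.96, 70,0,0,0,0.96, 70,0,0,0,0.96, 70,0,0,0,0.96, 70,0,0,0,0.96, 70,0,0,0,0.96, 70,0,0,0,0.96, 70,0,0,0,0.96, 70,0,0,0,0.96, 70,0,0,0,0.96, 70,0,0,0,0.96, 70,0,0,0,0]'
python3 - <<'E'
from h import *
np.set_printoptions(precision=4,suppress=True)
s=observe();M=R.from_rotvec(s["ee_rot"]).as_matrix();print(s["joints"],np.degrees(np.arctan2(M[1,1],M[0,1])),M[:,2]); print(M.T@(np.array([.604,.2155,.27])-s["position"])/.04)
print("bore",onz("scene",(195.3,183.3),.104))
si=get_image("side");o=cv2.resize(si[130:230,260:400],None,fx=5,fy=5,interpolation=2);cv2.imwrite("pics/v5.png",o[:,:,::-1])
E
```

```text
clock: 6.58
position: [0.47, -0.1872, 0.2436]
ee_rot: [-3.118, 0.231, 0.062]
force: [0.5, -0.8, -0.5]
width: 0.763
[-0.0239  0.2763  0.3813  1.8612 -0.1197  1.0682 -1.3126] -98.50386920656734 [-0.0383  0.0172 -0.9991]
[  1.8006 -10.4579  -0.616 ]
bore [ 0.5869 -0.2104  0.104 ]
```

View pics/v5.png

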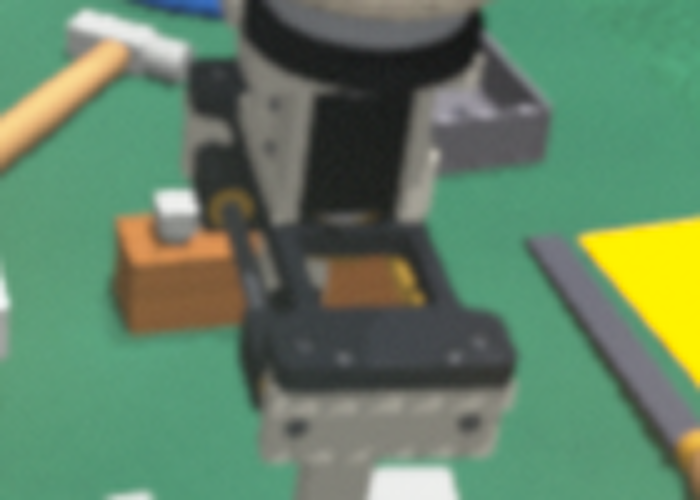

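The pin is hidden behind the gripper in that view (square head seen at crop (177,215)), so the wrist camera will do the fine measuring. Moving over.

```bash
python3 -m jog '[70,0.15,-0.85,-0.08,0, 70,0.15,-0.85,-0.08,0, 70,0.15,-0.85,-0.08,0, 70,0.15,-0.85,-0.08,0, 70,0.15,-0.85,-0.08,0, 70,0.15,-0.85,-0.08,0, 70,0.15,-0.85,-0.08,0, 70,0.15,-0.85,-0.05,0, 70,0.15,-0.85,-0.05,0, 70,0.15,-0.85,-0.05,0, 70,0.15,-0.7,0,0, 70,0,-0.3,0,0, 70,0,0,0,0, 70,0,0,0,0]'
python3 - <<'E'
from h import *
np.set_printoptions(precision=4,suppress=True)
s=observe();w=get_image("wrist");p=camera_params("wrist");M=R.from_rotvec(s["ee_rot"]).as_matrix();print(s["joints"],np.degrees(np.arctan2(M[1,1],M[0,1])),M[:,2],s["position"])
q=proj("wrist",[.604,.2155,.124],p);print(q, M.T@(np.array([.604,.2155,.25])-s["position"])/.04)
cv2.imwrite("pics/w2.png",w[:,:,::-1])
E
```

```text
clock: 7.8
position: [0.5834, 0.1965, 0.2629]
ee_rot: [-3.126, 0.143, 0.083]
force: [-0.2, -0.7, 0.6]
width: 0.76
[-0.5424  0.4382  0.2201  1.5545 -0.1322  1.2061 -1.9527] -95.26687066380802 [-0.0523  0.014  -0.9985] [0.5834 0.1965 0.2629]
[258.604  173.8792] [ 0.4863 -0.5183  0.3016]
```

View pics/w2.png

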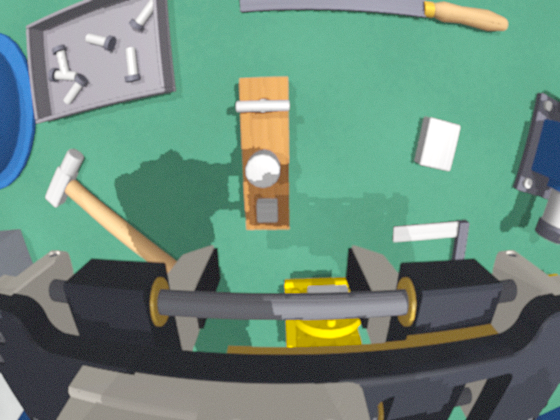

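Wrist: pin's round head disc at about (263,168), against a prediction of (258.6,173.9), with the rack running up the image so the jaws are across the row. Now the numbers.

```bash
cat > pin.py <<'E'
from h import *
np.set_printoptions(precision=4,suppress=True)
s=observe();w=get_image("wrist");p=camera_params("wrist");M=R.from_rotvec(s["ee_rot"]).as_matrix()
q=proj("wrist",[.604,.2155,.124],p).astype(int);x0,y0=np.maximum(q-30,0)
h=cv2.cvtColor(w[y0:y0+60,x0:x0+60],cv2.COLOR_RGB2HSV);m=((h[...,2]>185)&(h[...,1]<50)).astype(np.uint8)
n,l,st,c=cv2.connectedComponentsWithStats(m);i=1+np.argmax(st[1:,4]);(u,r)=cv2.minEnclosingCircle(np.argwhere(l==i)[:,::-1].astype(np.float32))
print(c[i]+[x0,y0],st[i],np.array(u)+[x0,y0],r)
P=onz("wrist",np.array(u)+[x0,y0],.124,p);print("head top",P,"expected r px",325*.015/np.linalg.norm(P-p["xyz"]))
T=P.copy();T[2]=.119
print("pos",s["position"],"z",M[:,2],"yaw",np.degrees(np.arctan2(M[1,1],M[0,1])),"rows",M.T@(T-s["position"])/.04)
E
python3 pin.py
python3 - <<'E'
from h import *
s=cv2.imread("pics/side0.png")[:,:,::-1];h=cv2.cvtColor(s[140:180,300:326],cv2.COLOR_RGB2HSV)
m=((h[...,2]>150)&(h[...,1]<50)).astype(np.uint8);print("\n".join("".join("#" if v else "." for v in r) for r in m))
E
```

```text
[260.5927 167.1942] [ 18  10  34  28 685] [261.4337 169.7265] 16.980358123779297
head top [0.6076 0.2117 0.124 ] expected r px 17.621374297971947
pos [0.5832 0.1961 0.2629] z [-0.0526  0.0141 -0.9985] yaw -95.31704189022872 rows [ 0.7623 -0.4117  3.5645]
..................#######.
...................#######
....................######
.......................#..
..........................
..........................
..........................
..........................
.........................#
.............####........#
...........#########......
...........##########.....
..........###########.....
..........###########.....
............########......
..............###.........
..........................
..........................
..........................
..........................
..........................
..........................
..........................
..........................
..........................
..........................
..........................
..........................
..........................
..........................
..........................
..........................
..........................
..........................
..........................
..........................
..........................
..........................
..........................
..........................
```

```bash
python3 - <<'E'
from h import *
print(onz("side",(315.3,152),.124),tri(ray("side",(315.3,152)),ray("scene",(273.6,332.2))))
E
python3 -m jog '[70,0.35,-0.2,0.5,0, 70,0.4,-0.2,0.5,0, 70,0,0,0.4,0, 70,0,0,0,0, 70,0,0,0,0]'; python3 pin.py
```

```text
[0.60235236 0.2109179  0.124     ] (array([0.60380937, 0.21536344, 0.1214275 ]), np.float64(0.000433866860628007))
clock: 8.32
position: [0.6141, 0.1977, 0.2069]
ee_rot: [-3.127, 0.164, 0.076]
force: [0.8, -0.1, 0.7]
width: 0.764
[266.3057 232.581 ] [ 25  11  26  35 759] [264.7757 231.7101] 18.503416061401367
head top [0.6064 0.2111 0.124 ] expected r px 20.888436537556426
pos [0.6141 0.1977 0.2069] z [-0.0482  0.0119 -0.9988] yaw -95.9962024909568 rows [-0.1191 -0.2983  2.2086]
```

```bash
python3 -m jog '[80,-0.1,-0.2,0.3,0, 80,-0.1,-0.2,0.3,0, 80,0,-0.1,0.3,0, 80,0,0,0,0, 80,0,0,0,0]'; python3 pin.py
```

```text
clock: 8.78
position: [0.6059, 0.2195, 0.1718]
ee_rot: [-3.125, 0.166, 0.071]
force: [-0.8, -0.6, 0.3]
width: 0.869
[288.2158 246.1658] [ 12  19  33  29 760] [286.9149 245.5307] 18.852436065673828
head top [0.6034 0.2173 0.124 ] expected r px 24.614788881873203
pos [0.6059 0.2195 0.1718] z [-0.0444  0.0137 -0.9989] yaw -96.09374146386418 rows [0.0036 0.0723 1.32  ]
```

```bash
python3 -m jog '[80,0,0.1,0.25,0, 80,0,0,0.35,0, 80,0,0,0.35,0, 80,0,0,0.3,0, 80,0,0,0,0, 80,0,0,0,0]'
```

```text
clock: 9.33
position: [0.6042, 0.2143, 0.1195]
ee_rot: [-3.125, 0.166, 0.066]
force: [-0.2, 0.7, -0.7]
width: 0.871
```

```bash
python3 -m jog '[25,0,0,0,0, 25,0,0,0,0, 25,0,0,0,0, 25,0,0,0,0, 25,0,0,0,0, 25,0,0,0,0, 25,0,0,0,0, 25,0,0,0,0, 25,0,0,0,0, 25,0,0,0,0]' 35; python3 -m jog '[25,0,0,-0.2,0, 25,0,0,-0.3,0, 25,0,0,-0.3,0, 25,0,0,0,0]'
```

```text
clock: 10.17
position: [0.6063, 0.214, 0.123]
ee_rot: [-3.123, 0.167, 0.058]
force: [-0.7, -0.1, -1.3]
width: 0.316
clock: 10.5
position: [0.6071, 0.2137, 0.1571]
ee_rot: [-3.124, 0.167, 0.061]
force: [1.2, 0.6, -1.1]
width: 0.321
```

Gripped at 29 mm with load on the wrist, TCP about 115 mm above the tip. Raise to clear and turn to the bore's yaw.

```bash
python3 -m jog '[25,0,0,-0.4,0, 25,0,0,-0.6,0, 25,0,0,-0.7,0, 25,0,0,-0.7,0, 25,0,0,-0.4,0, 25,0,0,0,0.8, 25,0,0,0,0.7, 25,0,0,0,0]'
python3 - <<'E'
from h import *
np.set_printoptions(precision=4,suppress=True)
s=observe();M=R.from_rotvec(s["ee_rot"]).as_matrix();print(s["joints"],np.degrees(np.arctan2(M[1,1],M[0,1])),M[:,2],s["width"])
print(M.T@(np.array([.587,-.2155,.27])-s["position"])/.04)
E
```

```text
clock: 11.17
position: [0.6109, 0.2111, 0.2778]
ee_rot: [-3.102, 0.422, 0.06]
force: [-0.5, 0.1, -0.7]
width: 0.319
[-0.5731  0.4733  0.2676  1.4667 -0.1552  1.2496 -2.1215] -105.49355505708132 [-0.0365  0.0153 -0.9992] 0.3185320246751688
[ 2.2758 10.437   0.0545]
```

```bash
python3 -m jog '[25,0.15,0.5,0,0, 25,0.18,0.8,0,0, 25,0.18,0.8,0,0, 25,0.18,0.8,0,0, 25,0.18,0.8,0,0, 25,0.18,0.8,0,0, 25,0.18,0.8,0,0, 25,0.18,0.8,0,0, 25,0.18,0.8,0,0, 25,0.18,0.8,0,0, 25,0.18,0.8,0,0, 25,0.18,0.5,0,0, 25,0.1,0.3,0,0, 25,0,0,0,0, 25,0,0,0,0]'
cat > al.py <<'E'
from h import *
np.set_printoptions(precision=4,suppress=True)
s=observe();M=R.from_rotvec(s["ee_rot"]).as_matrix();print(np.degrees(np.arctan2(M[1,1],M[0,1])),M[:,2],s["width"],s["force"])
print(s["position"],M.T@(np.array([.587,-.2155,.23])-s["position"])/.04)
E
python3 al.py
```

```text
clock: 12.42
position: [0.5987, -0.1863, 0.2677]
ee_rot: [-3.11, 0.354, 0.072]
force: [-0.3, 0.6, -1.9]
width: 0.321
-103.00876008152208 [-0.0446  0.0155 -0.9989] 0.3213113439736359 [-0.3233  0.5706 -1.9101]
[ 0.5987 -0.1863  0.2677] [-0.0758  0.7816  0.9441]
```

```bash
python3 -m jog '[25,0,0.3,0.25,0, 25,-0.05,0.3,0.25,0, 25,-0.03,0.18,0.2,0, 25,0,0,0,0, 25,0,0,0,0]'; python3 al.py
python3 - <<'E'
from h import *
np.set_printoptions(precision=4,suppress=True)
a=get_image("scene");si=get_image("side")
o=np.zeros((400,800,3),np.uint8);o[:,:400]=cv2.resize(a[110:210,150:250],None,fx=4,fy=4,interpolation=2);o[:,400:]=cv2.resize(si[190:290,330:430],None,fx=4,fy=4,interpolation=2);cv2.imwrite("pics/v6.png",o[:,:,::-1])
E
```

```text
clock: 12.83
position: [0.5857, -0.2142, 0.2354]
ee_rot: [-3.109, 0.342, 0.076]
force: [1.0, 0.5, -1.6]
width: 0.321
-102.56040777954428 [-0.0469  0.0177 -0.9987] 0.3212417966738216 [ 1.0446  0.4977 -1.5676]
[ 0.5857 -0.2142  0.2354] [0.0458 0.026  0.1336]
```

View pics/v6.png

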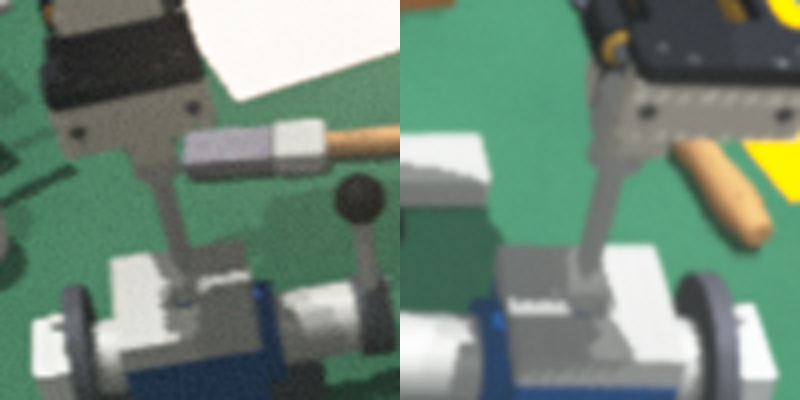

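The view shows the pin's nose just over the hole: scene crop (182,297) against bore (181,293), side crop (587,305) against (592,306). The fingers hide the rest. Insert gradually, watching force.

```bash
python3 -m jog '[25,0.03,0.03,0.2,0, 25,0,0,0.2,0, 25,0,0,0.2,0, 25,0,0,0,0]'; python3 al.py
```

```text
clock: 13.27
position: [0.5873, -0.2131, 0.2105]
ee_rot: [-3.11, 0.337, 0.071]
force: [0.0, -0.6, -1.1]
width: 0.32
-102.36472264645879 [-0.044   0.0178 -0.9989] 0.3199410890539373 [ 0.0419 -0.6205 -1.0596]
[ 0.5873 -0.2131  0.2105] [-0.0184  0.0556 -0.4888]
```

```bash
python3 -m jog '[25,0,0.05,0.2,0, 25,0,0,0.2,0, 25,0,0,0.2,0, 25,0,0,0,0]'; python3 al.py
```

```text
clock: 13.6
position: [0.5857, -0.2141, 0.1833]
ee_rot: [-3.11, 0.335, 0.073]
force: [-1.1, -0.5, -2.3]
width: 0.321
-102.31869815880579 [-0.0447  0.0181 -0.9988] 0.3208367313136265 [-1.0543 -0.4698 -2.2565]
[ 0.5857 -0.2141  0.1833] [-0.0157  0.0169 -1.1684]
```

```bash
python3 -m jog '[25,0,0.02,0.2,0, 25,0,0.02,0.2,0, 25,0,0,0.2,0, 25,0,0,0.15,0, 25,0,0,0,0]'; python3 al.py
```

```text
clock: 14.02
position: [0.584, -0.2154, 0.1498]
ee_rot: [-3.11, 0.336, 0.072]
force: [0.6, 0.2, -2.3]
width: 0.318
-102.32760762578849 [-0.0443  0.0179 -0.9989] 0.3177334009098049 [ 0.5848  0.25   -2.312 ]
[ 0.584  -0.2154  0.1498] [-0.0213 -0.0294 -2.0056]
```

```bash
python3 -m jog '[25,0.05,0,0.12,0, 25,0,0,0.1,0, 25,0,0,0.05,0, 25,0,0,0,0]'; python3 al.py
```

```text
clock: 14.35
position: [0.5874, -0.2161, 0.145]
ee_rot: [-3.109, 0.335, 0.064]
force: [0.4, 0.2, -1.3]
width: 0.321
-102.32353180268579 [-0.0389  0.0186 -0.9991] 0.32056385179125774 [ 0.3672  0.166  -1.3114]
[ 0.5874 -0.2161  0.145 ] [-0.1008 -0.0328 -2.1218]
```

```bash
python3 -m jog '[25,-0.03,0,0.15,0, 25,0,0,0.15,0, 25,0,0,0.1,0, 25,0,0,0,0]'; python3 al.py
```

```text
clock: 14.68
position: [0.5906, -0.217, 0.1421]
ee_rot: [-3.108, 0.335, 0.039]
force: [0.1, 0.3, -2.5]
width: 0.316
-102.31010727127871 [-0.0231  0.0176 -0.9996] 0.31644177735145834 [ 0.0521  0.2831 -2.5052]
[ 0.5906 -0.217   0.1421] [-0.1541 -0.0447 -2.1948]
```

The last small moves stall at TCP z≈0.142, where about 0.139 ± 3 mm was expected for home, so the collar is probably seated. Release and lift off.

```bash
python3 -m jog '[50,0,0,0,0, 50,0,0,0,0, 50,0,0,0,0, 50,0,0,0,0, 50,0,0,0,0]'; python3 al.py; python3 -m jog '[60,0,0,-0.2,0, 60,0,0,-0.4,0, 60,0,0,-0.6,0, 60,0,0,-0.7,0, 60,0,0,-0.7,0, 60,0.8,0,-0.3,0, 60,0.8,0,0,0, 60,0.8,0,0,0, 60,0.8,0,0,0, 60,0,0,0,0]'
python3 - <<'E'
from h import *
np.set_printoptions(precision=4,suppress=True)
a=get_image("scene");si=get_image("side")
o=np.zeros((400,800,3),np.uint8);o[:,:400]=cv2.resize(a[110:210,155:255],None,fx=4,fy=4,interpolation=2);o[:,400:]=cv2.resize(si[210:310,310:410],None,fx=4,fy=4,interpolation=2);cv2.imwrite("pics/v7.png",o[:,:,::-1])
P=[.587,-.2155,.14];
for z in(.104,.11,.114,.14,.15): print(z,proj("scene",[.587,-.2155,z])*4-[620,440],proj("side",[.587,-.2155,z])*4-[840,840])
def blob(im,x0,y0,x1,y1,t):
    m=(cv2.cvtColor(im,cv2.COLOR_RGB2GRAY)[y0:y1,x0:x1]<t).astype(np.uint8);n,l,st,c=cv2.connectedComponentsWithStats(m)
    i=1+np.argmax(st[1:,4]);return c[i]+[x0,y0],st[i]
c=blob(a,228,148,250,170,60);d=blob(si,312,235,336,258,60);print(c,d,tri(ray("scene",c[0]),ray("side",d[0])))
E
```

```text
clock: 15.1
position: [0.5915, -0.2173, 0.1416]
ee_rot: [-3.109, 0.335, 0.036]
force: [-0.5, -0.2, -0.2]
width: 0.545
-102.30216689749528 [-0.0213  0.0168 -0.9996] 0.5451739885786926 [-0.478  -0.1775 -0.2041]
[ 0.5915 -0.2173  0.1416] [-0.1734 -0.0467 -2.2059]
clock: 15.93
position: [0.7208, -0.2469, 0.2619]
ee_rot: [-3.108, 0.335, 0.042]
force: [-1.3, 1.4, -1.2]
width: 0.656
0.104 [158.0333 288.1231] [669.9213 220.3816]
0.11 [156.2879 280.6114] [671.7523 211.5478]
0.114 [155.1152 275.5646] [672.9819 205.6157]
0.14 [147.3116 241.9813] [681.1521 166.1984]
0.15 [144.224  228.6933] [684.3791 150.6296]
(array([239.5567, 159.9072]), array([ 6,  6, 12, 12, 97], dtype=int32)) (array([322.5182, 246.4818]), array([  4,   4,  15,  14, 137], dtype=int32)) (array([ 0.4801, -0.1845,  0.1499]), np.float64(0.00012195076327416589))
```

View pics/v7.png

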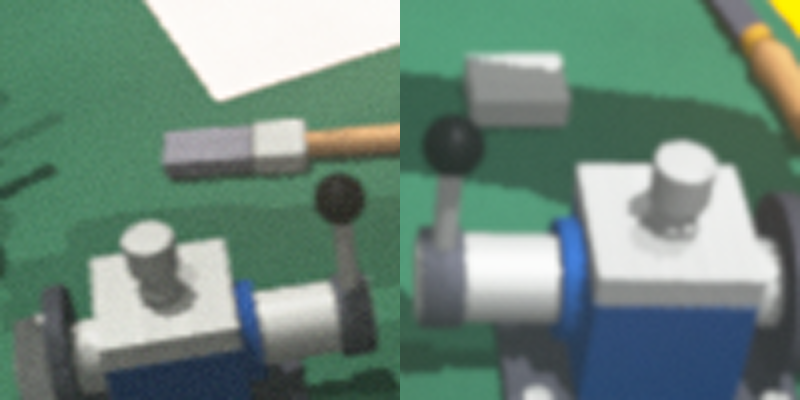

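The view shows the pin upright in the hole, with head top at scene (191.8,169) and side (381,250). The lever is still upright, with the knob at (0.480,-0.1845,0.150). Next I'll check the seating height from the numbers, relative to the housing's top.

Run:
```python
from h import *
np.set_printoptions(precision=4,suppress=True)
a=get_image("scene");si=get_image("side")
print("head",tri(ray("scene",(191.75,169)),ray("side",(381,250))),"bore",tri(ray("scene",(195.3,183.3)),ray("side",(378,266.5))))
# corner of top plate seen in both: scene crop v7 far-left (90,260),(222,240),(238,318),(105,355); side crop (577,165),(735,165),(768,280),(590,282)
S=[(90,260),(222,240),(238,318),(105,355)];D=[(768,280),(590,282),(577,165),(735,165)]
for s,d in zip(S,D): print(tri(ray("scene",(155+s[0]/4,110+s[1]/4)),ray("side",(310+(d[0]-400)/4,210+d[1]/4))))
# gray profile in side along pin axis
g=cv2.cvtColor(si,cv2.COLOR_RGB2GRAY)
print(g[240:278,370:392])
```

```text
head (array([ 0.5869, -0.2159,  0.1443]), np.float64(0.0012096298505760966)) bore (array([ 0.5872, -0.2156,  0.1001]), np.float64(0.002754253796763307))
(array([ 0.6146, -0.2622,  0.1021]), np.float64(0.002165601215607781))
(array([ 0.5356, -0.2409,  0.1   ]), np.float64(0.00285950272801048))
(array([ 0.5567, -0.1678,  0.1053]), np.float64(0.0021076821318394444))
(array([ 0.6353, -0.1833,  0.1008]), np.float64(0.007461444596800918))
[[ 86  85  84  85  86  84  86  84  84  86  86  86  85  86  84  86  85  86
   87  87  87  87]
 [ 86  84  84  85  84  87  85  86  88  88  85  86  85  86  86  86  86  87
   86  87  85  86]
 [ 86  85  85  85  86  86  85  84  86  85  85  85  86  87  86  86  86  85
   85  86  87  84]
 [ 85  86  84  86  86  87  86  87  87  88  88  87  86  86  86  86  86  87
   85  86  85  85]
 [ 83  85  85  86  86  88  94 100 106 112 116 114 105  97  91  88  87  86
   87  86  87  87]
 [ 85  85  85  85  92 113 135 149 161 173 180 176 159 141 122 103  93  87
   87  87  86  86]
 [ 86  85  85  88 117 162 194 208 214 220 223 222 214 203 182 154 124 103
   90  86  87  86]
 [ 86  85  8
[... 2171 characters left out ...]
7 190 198 215 228 235 237 236
  236 236 236 236]
 [212 210 211 212 212 210 207 206 205 206 208 212 220 227 232 234 236 236
  236 235 236 236]
 [221 216 215 213 213 214 212 210 210 211 216 223 228 232 233 234 236 236
  236 235 236 236]
 [228 226 225 220 215 218 218 216 215 218 223 230 233 233 233 234 234 237
  236 236 235 236]
 [233 232 232 228 223 225 227 226 226 227 230 234 234 234 233 232 234 236
  236 235 235 236]
 [234 233 235 233 230 232 234 233 233 233 233 235 235 233 233 232 234 236
  236 235 235 236]
 [233 234 233 233 233 236 236 235 235 234 234 235 236 234 233 232 234 235
  236 236 235 236]
 [234 234 233 234 234 235 236 235 234 234 234 235 235 234 234 233 233 235
  236 236 235 235]]
```

Relative to the plate, the head top reads 40–44 mm, where home would be 36 mm, so the pin may stand a few mm proud. I'll close the fingers and press gently from above, which both probes the height and drives it home.

```bash
python3 -m jog '[0,0,0,0,0, 0,-0.8,0,0,0, 0,-0.8,0,0,0, 0,-0.8,0,0,0, 0,-0.8,0,0,0, 0,0,0,0,0, 0,0,0,0,0]' 30; python3 al.py
```

```text
clock: 16.72
position: [0.5775, -0.2172, 0.2674]
ee_rot: [-3.105, 0.341, 0.05]
force: [0.7, -0.1, 0.5]
width: 0.197
-102.55268839830926 [-0.03    0.0207 -0.9993] 0.19665675342771563 [ 0.7192 -0.0869  0.4575]
[ 0.5775 -0.2172  0.2674] [ 0.2547 -0.0806  0.9279]
```

```bash
python3 -m jog '[0,0.12,-0.05,0.4,0, 0,0.1,0,0.5,0, 0,0,0,0.5,0, 0,0,0,0.4,0, 0,0,0,0,0, 0,0,0,0,0]'; python3 al.py
```

```text
clock: 17.22
position: [0.586, -0.2164, 0.1988]
ee_rot: [-3.105, 0.342, 0.034]
force: [-0.3, -0.4, -0.1]
width: 0.004
-102.59422200088663 [-0.0199  0.0198 -0.9996] 0.00430229359468849 [-0.2736 -0.4192 -0.1475]
[ 0.586  -0.2164  0.1988] [ 0.     -0.039  -0.7797]
```

Fingertips are 25 mm ahead, so contact is expected at TCP z≈0.165 if home, higher if proud.

```bash
python3 -m jog '[0,0,0,0.25,0, 0,0,0,0.2,0, 0,0,0,0.15,0]'; python3 -m jog '[0,0,0,0.12,0]';python3 -m jog '[0,0,0,0.12,0]'; python3 -m jog '[0,0,0,0.12,0]'
```

```text
clock: 17.47
position: [0.5878, -0.2168, 0.1769]
ee_rot: [-3.106, 0.342, 0.025]
force: [0.5, -0.5, 0.4]
width: 0.003
clock: 17.55
position: [0.5879, -0.2168, 0.1717]
ee_rot: [-3.106, 0.342, 0.025]
force: [-0.8, 0.5, -0.0]
width: 0.002
clock: 17.63
position: [0.5896, -0.2174, 0.1708]
ee_rot: [-3.106, 0.343, 0.017]
force: [-17.0, 7.2, 77.3]
width: 0.006
clock: 17.72
position: [0.5912, -0.2183, 0.1713]
ee_rot: [-3.106, 0.343, 0.008]
force: [-15.6, 5.4, 56.4]
width: 0.008
```

Contact is at fingertip height 0.146. The collar's underside is at z = 74, so home puts the head top at 104−74+116 = 146 mm. My 80 mm figure was wrong: the pin is fully seated, which also explains the firm resistance. Withdraw and do a final check.

```bash
python3 -m jog '[0,0,0,-0.3,0, 0,0,0,-0.5,0, 0,0,0,-0.7,0, 0,0,0,-0.7,0, 0,0.7,0,-0.3,0, 0,0.8,0,0,0, 0,0.8,0,0,0, 0,0.8,0,0,0, 0,0,0,0,0, 0,0,0,0,0, 0,0,0,0,0]'
python3 - <<'E'
from h import *
np.set_printoptions(precision=4,suppress=True)
a=get_image("scene");si=get_image("side");o=observe();print(o["force"],o["dq"])
def blob(im,x0,y0,x1,y1,f):
    g=cv2.cvtColor(im,cv2.COLOR_RGB2GRAY)[y0:y1,x0:x1].astype(int);m=f(g).astype(np.uint8);n,l,st,c=cv2.connectedComponentsWithStats(m)
    i=1+np.argmax(st[1:,4]);return c[i]+[x0,y0],st[i]
dk=lambda g:g<60
c=blob(a,228,148,250,170,dk);d=blob(si,312,235,336,258,dk);print("knob",tri(ray("scene",c[0]),ray("side",d[0])))
g1=cv2.cvtColor(a,cv2.COLOR_RGB2GRAY)
old=cv2.imread("pics/v7.png");new=np.zeros_like(old[:,:,::-1]).copy();new[:,:400]=cv2.resize(a[110:210,155:255],None,fx=4,fy=4,interpolation=2);new[:,400:]=cv2.resize(si[210:310,310:410],None,fx=4,fy=4,interpolation=2)
D=np.abs(new[:,:,::-1].astype(int)-old).mean(2)
print("pin region change scene/side",D[220:310,115:190].mean(),D[140:245,630:720].mean())
E
```

```text
clock: 18.63
position: [0.7174, -0.2494, 0.2792]
ee_rot: [-3.106, 0.344, -0.005]
force: [0.6, 0.1, -0.3]
width: 0.003
[-0.9162  0.2752 -0.4662] [-0.0016 -0.016   0.0014  0.0042  0.0015  0.001  -0.001 ]
knob (array([ 0.4799, -0.1845,  0.1499]), np.float64(0.0003064863719182038))
pin region change scene/side 2.087358024691358 1.053015873015873
```

```bash
python3 -c "
from cell import *
print(sign_off())"
```

```text
the job is handed in; nothing more can be done
None
```

The lever is upright and the round-headed lock pin is in the blue fixture and released. I handed the job in at about 18.7 s of the 51 s; no verdict was reported.

**What I did:** I gripped the knob across the shaft axis, swung it along its arc to upright and let go. Then I took the middle, round-headed pin from the rack and lowered it through the housing and shaft with no noticeable force. After releasing it, I tapped its head with the closed fingers and withdrew.

**Last checks:**
- **Lever:** the knob triangulated at (0.480, -0.1845, 0.150), which is about 0.03 rad from upright.
- **Pin:** it is upright on the hole's axis, with the head top at (0.587, -0.216). The fingertips met the head at a height of 0.146 m, which matches the fully home height.
- **Robot:** clear of everything, with wrist force near zero.

**What went wrong or disagreed:**
- The first knob grip missed by about 20 mm because the arm drifted on the way down. I reopened, corrected and gripped again; the knob had not moved.
- The camera heights read 2–4 mm low.
- I first took the home height as 6 mm lower than it is and thought the pin stood proud. The tap that followed peaked at about 77 N at the wrist, below the 120 N limit but more than needed. The pin and lever were unchanged afterwards.

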